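# Drive the worn bush out of a pillow block

### The arm

A 6-joint arm with a two-finger parallel gripper is mounted at the origin on the work surface. World frame = base frame: x ahead of the robot, y to its left, z up, the work surface at z = 0. Lengths are in m, angles in rad, forces in N, time in s.
With the tool pointing down it reaches from about 0.3 to 0.75 m from the base axis. Payload 8.5 kg.
Tool frame: the origin (TCP) lies at the very end of the fingers, on their centre line; the grasp point (between the pads) lies 19 mm behind it; z points along the fingers, y is the direction in which the jaws open and shut (so a half turn about z gives the same grasp; the last joint's range is limited). The gripper opens to 88 mm and grips with 3 to 60 N. Pads are 18 mm wide; open, the fingers measure 123 mm over their backs; the gripper's body (75 mm by 187 mm) begins 45 mm behind the grasp point.
Start: joints at [1.075, 0.381, 1.297, -0, 1.464, -0.215], TCP at [0.152, 0.528, 0.239] pointing down, gripper open.
Joint ranges: [-3.11, 3.11], [-0.89, 2.33], [0.22, 2.48], [-1.42, 4.56], [0.17, 2.85], [-2.88, 2.88]. Speed limits (rad/s): [2.39, 2.39, 3.14, 3.14, 3.14, 3.14].

### API

Orientations are given as [roll, pitch, yaw] about the fixed x, y, z axes, in that order (R = Rz(yaw) Ry(pitch) Rx(roll)).
In Python, from rig import robot, optics gives the robot as it stands.
- The arm moves only by the tool drive_tool, never from a script. Its arguments are lists of equal length, an entry for each row: "translation": the shift along the tool's x, y, z in units of 0.4 m (1.0 is 0.4 m), a list of three; "dr": the turn, a rotation vector about the tool's x, y, z in units of pi/2 rad (1.0 is pi/2 rad), a list of three; "fingers": the gripper command: -1 is shut, 1 is fully open, values between are in proportion. A call has 1 to 20 rows; each row is the pose to reach, as a shift and turn from the pose commanded when the call began, along the tool's axes at that moment; what a row does not reach only later rows make up. A row lasts 1/8 s, in which the tool goes at most 62.5 mm and 10.7 degrees, less where a joint would pass 70% of its speed; a pose out of reach is approached as far as the arm can. A call with a number of a shift or a turn outside -1 to 1 is refused whole. A call with a gripper value outside its range is refused whole. The fingers move at their own pace and stop on an object; "newtons" is the grip in N (left out, the last holds). Time passes only in rows, so rows that repeat a pose let the fingers close. It gives the time, the measured TCP pose, the force and the opening at its end, in the units of the state.
- robot.get_state(): the state, without advancing time (a new reading comes with each control period).
- optics.read_camera(name): name is "scene" or "top"; returns the picture (384x512x3 uint8, blue, green, red); there is no depth.
- optics.calibration(name): a dict with "mtx" (3x3 intrinsics, pixels), "R" (3x3) and "t" (3): a world point X has camera coordinates R X + t. Camera axes: x right, y down, z forward; pixel columns grow to the right and rows downward; lengths in m; the calibration is good to about 2 mm. A picture is of the moment at which its call begins. calibration takes no time and is no camera call.
- robot.hand_in(): hands the job in, once; it reports no verdict.
Trained networks look in the newest picture that a camera, given by its name, has taken for a name from the list of things; names that differ only in an ending like _2 or _b are one class to them, and where a whole thing is asked for, a point or a joint stands for the part that bears it (a point fixed in the world has none). Each returns a list of dicts, best first, with "conf" (0 to 1); they miss things now and then, are a little off and sometimes report something else, mostly with a low value. They report only what shows in the picture. A call takes as long as a camera call.
- optics.find_in(camera, name): "rect" ([left, top, width, height] in pixels, round what is visible of it).
- optics.outline_of(camera, name): "pixels" (384x512 bool, what is visible of it) and "rect" ([left, top, width, height] in pixels, round what is visible of it).
The state is a dict: "time": time; "q": joint angles; "dq": joint speeds; "joint_efforts": joint torques, N m; "tcp_pos": TCP position; "eef_rot": TCP orientation; "force": force on the tool from outside, world axes, zero at the start; "moment": the same for the moment, N m; "width": finger opening in m.
Only numpy, scipy, OpenCV 4.12 (cv2) and the standard library are available. Lean on these libraries where they do the work, as an engineer would, in place of code of your own. Each camera call takes 0.05 s, during which the arm holds its last target. There are 200 camera calls.

### The job

The worn bush has to come out of the pillow block clamped in the vise. Take the shouldered drift from the tool rack, feel its nose into the hole in its cover without bearing down hard on it, and press the bush down until it drops out onto the bed of the vise; the drift's collar lands on the cover just after that, so ease off as you feel it touch instead of leaning on it. Then stand the drift back in its hole in the rack, fully home. Leave everything else on the bench alone.

Things in the scene. Friction and masses are not known exactly. Their poses are not given: they have to be found in the camera images.
- drift: Shouldered steel drift, 0.28 kg, round, standing nose down in the rack's middle hole. From below: nose 14 mm wide, 38 mm long, flat-ended; collar 32 mm wide, 6 mm thick; knurled grip 24 mm wide, 62 mm long. Origin on the axis at the collar's underside, z up along the axis: nose to z = -38 mm, grip from z = 6 to 68 mm. Grip it with 60 N or more or it slips in the fingers under the push.
- nose (a point): The centre of the flat tip of the drift's nose.
- block: Soft aluminium pillow block 50 x 42 x 28 mm (x, y, z) clamped in the vise anywhere along 40 mm of the jaws, underside 28 mm above the bed, with a round steel cover 34 mm wide and 8 mm thick screwed on top (top 36 mm above the underside). Origin: centre of its underside, z up, on the axis of its 24 mm through bore. Block and cover are bruised if the drift presses on them with more than 30 N.
- mouth (a point): Point straight above the block's origin, level with the cover's top face. The round hole in the cover's middle, 15 mm wide (0.5 mm all round the nose), is not just here: the cover was screwed down off-centre, by 2.5 to 4 mm in a direction that is not known, and stays so. Feel for the hole (or look). Its screws are flush; the collar lands flat on it.
- bush: Worn bronze bush, 24 mm outside, 10 mm inside, 22 mm long, 70 g, tight in the block's bore; from above only a ring seen 12.5 to 13.5 mm down the cover's hole. Origin: its centre. It takes 8 to 20 N downward to slide, much the same all the way; it comes free only when its top leaves the block's underside, 2 to 3 mm before the drift's collar lands on the cover, then drops 6 mm to the bed.
- vise: Cast-iron drill-press vise, fixed, base 100 x 200 mm with lugs, jaws 100 mm wide (x), 42 mm apart, 75 mm above the bench; bed 30 mm above the bench. Origin on the bench below the middle of the jaw gap; the gap runs along x, the screw and its T-bar stick out to y = -170 mm.
- rack: Tool rack, fixed: wooden block 70 x 200 x 45 mm (x, y, z), its row along y; the drift's hole is in the middle, twist drills (up to 105 mm above the bench) stand at y = 60 to 91 mm, points up, and pin punches (up to 95 mm) at y = -60 to -92 mm. Origin: centre of its underside.
- hole (a point): The centre of the mouth of the drift's hole in the rack's top face: 20 mm wide, 45 mm deep; the collar of the drift rests on the top face around it.
- new_bush: The new bush, same shape and size as the worn one, standing on the bench beside the rack, origin at its centre; a bystander, leave it where it is.
- mallet: Mallet lying on the bench at the robot's left, wooden handle 27 mm thick, black head 36 mm in diameter, 223 mm long, origin under the middle; a bystander, leave it where it is.
- spray_can: Red spray can, 58 mm in diameter, 190 mm tall, upright, origin under its centre; a bystander, leave it where it is.
- bar_clamp: Bar clamp with blue jaws, 340 mm long, lying flat, origin under the middle of its bar; a bystander, leave it where it is.
- parts_drawer: Small navy drawer with turned parts, 140 x 90 x 50 mm, origin under its centre; a bystander, leave it where it is.
- spanner: Steel spanner lying flat beyond the vise, origin under its middle; a bystander, leave it where it is.
- tape_roll: Cardboard-coloured ring of tape, 90 mm across, 25 mm high, lying flat, origin under its centre; a bystander, leave it where it is.
- offcut: Plywood offcut 110 x 70 x 18 mm, lying flat, origin under its centre; a bystander, leave it where it is.

How it is judged:
By the outcome, as a careful person would: the job done as asked, in the order asked, and still so for the second after the job is handed in, with the robot touching nothing.
It also fails if it takes over 72 s, if anything falls off the work surface, if the arm or the gripper's body presses on something with over 40 N, if the wrist force passes 120 N, or if a joint passes its speed limit or range.

## Working session

There is one attempt and no reset: what is moved stays moved. The work goes in short steps, Python scripts to look and compute and a tool call to move; the robot and the scene stay as the last step left them, time stands still between calls to the robot, and variables do not carry over. Pictures are saved under pics/ and viewed, about 8 in all and at most 12, crops included, and the job is handed in when it is done.

Besides the shell and the picture viewer there is one more tool, called after "Request:" by a JSON object that holds its "fn" and its "kwargs". drive_tool: Moves the arm, as the interface text tells. Its arguments: {"type":"object","properties":{"translation":{"type":"array"},"dr":{"type":"array"},"fingers":{"type":"array"},"newtons":{"type":"number"}},"required":["translation","dr","fingers"]}

```bash
mkdir -p pics; cat > h.py <<'E'
import numpy as np, cv2
from rig import robot, optics
def proj(cam,X):
    c=optics.calibration(cam);p=np.array(c['R'])@np.array(X,float)+np.array(c['t']);u=np.array(c['mtx'])@p;return u[:2]/u[2]
def back(cam,uv,z):
    c=optics.calibration(cam);R=np.array(c['R']);o=-R.T@np.array(c['t']);d=R.T@np.linalg.inv(np.array(c['mtx']))@np.array([uv[0],uv[1],1.]);return o+d*(z-o[2])/d[2]
E
python3 - <<'E'
from h import *
s=robot.get_state();print({k:np.round(v,3).tolist() for k,v in s.items()})
for c in('scene','top'):
    im=optics.read_camera(c);cv2.imwrite(f'pics/{c}0.png',im)
    cal=optics.calibration(c);R=np.array(cal['R']);print(c,np.round(-R.T@np.array(cal['t']),3),np.round(R[2],2),np.array(cal['mtx'])[0,0])
    for n in('drift','block','vise','rack','new_bush','mallet','spray_can'):
        r=optics.find_in(c,n);print(n,[(np.round(a['rect'],1).tolist(),round(a['conf'],2)) for a in r[:2]])
a=cv2.imread('pics/scene0.png');b=cv2.imread('pics/top0.png')
cv2.imwrite('pics/both0.png',cv2.resize(np.vstack([a,b]),None,fx=.78,fy=.78) if 0 else b)
E
```

```text
{'time': 0.0, 'q': [1.075, 0.381, 1.298, -0.0, 1.464, -0.215], 'dq': [0.001, 0.0, 0.0, -0.001, -0.001, -0.001], 'joint_efforts': [-0.001, -43.796, -22.455, 0.071, 0.035, -0.0], 'tcp_pos': [0.152, 0.528, 0.238], 'eef_rot': [-3.14, -0.0, 2.861], 'force': [0.5, -0.694, 1.145], 'moment': [-0.023, 0.009, 0.054], 'width': 0.088}
scene [ 0.976 -0.562  1.029] [-0.38  0.47 -0.8 ] 348.57156830301045
drift [([281.6, 153.2, 9.4, 15.6], 0.52)]
block [([192.9, 234.2, 22.5, 23.3], 0.72)]
vise [([154.8, 225.7, 81.5, 69.5], 0.98)]
rack [([138.2, 306.1, 45.7, 33.2], 0.75), ([265.7, 146.4, 39.4, 48.2], 0.68)]
new_bush []
mallet [([237.3, 111.5, 36.8, 39.7], 0.84)]
spray_can [([325.0, 88.1, 21.0, 45.7], 0.9), ([199.2, 263.6, 48.1, 43.7], 0.6)]
top [ 0.221 -0.009  1.693] [ 0.18  0.   -0.98] 425.2679696918418
drift [([191.5, 192.4, 10.8, 5.7], 0.55)]
block [([306.4, 185.3, 14.4, 14.2], 0.68)]
vise [([190.7, 195.1, 14.0, 3.8], 0.58), ([290.9, 175.7, 64.4, 43.6], 0.55)]
rack [([172.9, 185.8, 54.3, 22.0], 0.71)]
new_bush [([176.4, 185.1, 49.4, 23.0], 0.31)]
mallet [([145.4, 245.4, 60.8, 18.0], 0.84)]
spray_can [([96.6, 187.5, 27.4, 19.8], 0.61)]
```

```bash
python3 - <<'E'
from h import *
a=cv2.imread('pics/scene0.png');b=cv2.imread('pics/top0.png')
cv2.imwrite('pics/a.png',cv2.resize(a[80:350,120:400],(800,771))[:600] if 0 else cv2.resize(a[80:350,120:400],(622,600),interpolation=cv2.INTER_CUBIC))
cv2.imwrite('pics/b.png',cv2.resize(b[140:290,160:360],(800,600),interpolation=cv2.INTER_CUBIC))
E
```

```text
(no output)
```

View pics/a.png

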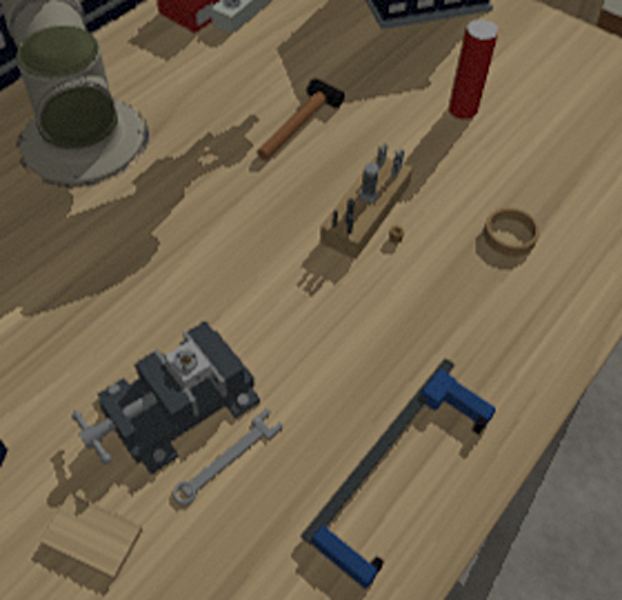

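View pics/b.png

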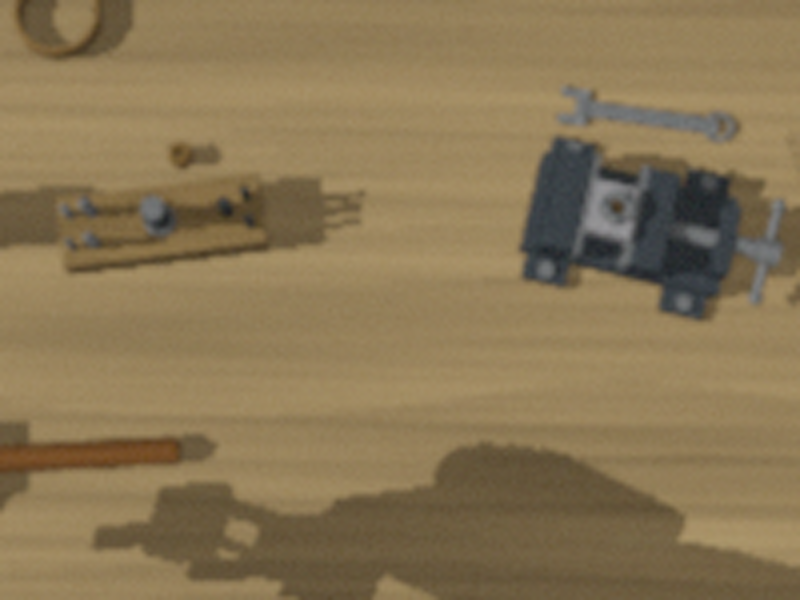

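Top view: rack at left (drift at about px (198,191)), vise at right (cover at about px (314,192)). In the scene view the drift top is at about px (287,155) and the cover at about px (204,242). The can and mallet are clear of both. Next, close crops, with several frames averaged.

```bash
python3 - <<'E'
from h import *
P={}
for c in('scene','top'):
    P[c]=np.mean([optics.read_camera(c).astype(float) for _ in range(6)],0); np.save(f'pics/{c}.npy',P[c])
def crop(c,u,v,n=24):
    k=P[c][v-n//2:v+n//2,u-n//2:u+n//2]; k=cv2.resize(k,(300,300),interpolation=cv2.INTER_CUBIC)
    return np.clip((k-k.min())/(k.max()-k.min())*255,0,255)
o=np.vstack([np.hstack([crop('scene',287,163),crop('scene',204,242)]),np.hstack([crop('top',198,192),crop('top',314,192)])])
cv2.imwrite('pics/c.png',o)
for u,z in(((198,190.5),.113),((314,191.7),.094)):print('top',back('top',u,z).round(4))
for u,z in(((287,155.5),.113),((204,242),.094)):print('scene',back('scene',u,z).round(4))
print(back('top',(110,190),.19),back('scene',(335.5,93),.19))
# rack corners top crop
for u in((60,190),(258,176),(268,240),(68,264)):print(back('top',(160+u[0]/4,140+u[1]/4),.045).round(3))
# vise rear jaw edges
for u in((597,145),(575,260),(650,165),(632,265)):print(back('top',(160+u[0]/4,140+u[1]/4),.075).round(3))
E
```

```text
top [0.5177 0.1964 0.113 ]
top [ 0.5233 -0.2451  0.094 ]
scene [0.5148 0.2004 0.113 ]
scene [ 0.5288 -0.2421  0.094 ]
[0.50024355 0.50278571 0.19      ] [0.49753087 0.53177701 0.19      ]
[0.541 0.296 0.045]
[0.558 0.101 0.045]
[0.494 0.09  0.045]
[0.467 0.285 0.045]
[ 0.588 -0.23   0.075]
[ 0.474 -0.208  0.075]
[ 0.569 -0.281  0.075]
[ 0.47  -0.263  0.075][ WARN:0@21.404] global loadsave.cpp:1063 imwrite_ Unsupported depth image for selected encoder is fallbacked to CV_8U.
```

View pics/c.png

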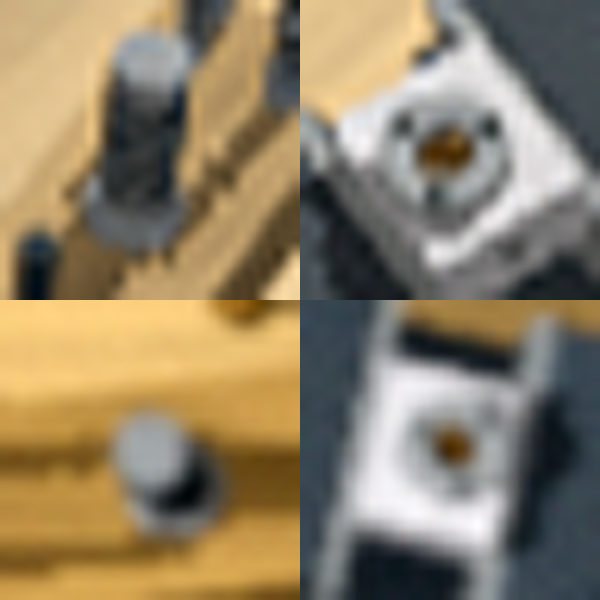

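Crops: drift top centre at scene px (286.7,155.3) and top px (197.9,191.3), which gives about (0.515,0.199). Cover hole at scene px (203,241) and top px (313.9,191.3), which gives about (0.524,-0.244). The two cameras agree to about 4 mm, which is enough to approach.

Request:
{"fn": "drive_tool", "kwargs": {"translation": [[-0.3, -0.15, 0], [-0.6, -0.3, 0], [-0.908, -0.462, 0], [-0.908, -0.462, 0], [-0.908, -0.462, 0], [-0.908, -0.462, 0], [-0.908, -0.462, 0], [-0.908, -0.462, 0], [-0.908, -0.462, 0]], "dr": [[0, 0, -0.06], [0, 0, -0.12], [0, 0, -0.178], [0, 0, -0.178], [0, 0, -0.178], [0, 0, -0.178], [0, 0, -0.178], [0, 0, -0.178], [0, 0, -0.178]], "fingers": [0.36, 0.36, 0.36, 0.36, 0.36, 0.36, 0.36, 0.36, 0.36], "newtons": 10}}

```text
time: 2.52
tcp_pos: [0.4495, 0.2508, 0.2387]
eef_rot: [3.141, -0.0, 3.141]
force: [-0.7, 0.5, -0.5]
width: 0.0601
```

Request:
{"fn": "drive_tool", "kwargs": {"translation": [[-0.164, -0.13, 0], [-0.164, -0.13, 0.1], [-0.164, -0.13, 0.2], [-0.164, -0.13, 0.3], [-0.164, -0.13, 0.38], [-0.164, -0.13, 0.427], [-0.164, -0.13, 0.427], [-0.164, -0.13, 0.427], [-0.164, -0.13, 0.427], [-0.164, -0.13, 0.427]], "dr": [[0, 0, 0], [0, 0, 0], [0, 0, 0], [0, 0, 0], [0, 0, 0], [0, 0, 0], [0, 0, 0], [0, 0, 0], [0, 0, 0], [0, 0, 0]], "fingers": [0.36, 0.36, 0.36, 0.36, 0.36, 0.36, -1, -1, -1, -1]}}

```text
time: 3.78
tcp_pos: [0.5159, 0.1983, 0.0687]
eef_rot: [3.141, 0.001, 3.141]
force: [-1.1, 0.1, 3.5]
width: 0.0235
```

```bash
python3 - <<'E'
from h import *
s=robot.get_state();print(np.round(s['q'],3),s['tcp_pos'],s['width'])
E
```

```text
[ 0.153  0.565  1.53  -0.     1.045 -1.417] [0.51593354 0.19825652 0.06865363] 0.02345167550953595
```

Request:
{"fn": "drive_tool", "kwargs": {"translation": [[0, 0, 0], [0, 0, 0], [0, 0, 0], [0, 0, 0], [0, 0, 0], [0, 0, 0], [0, 0, 0], [0, 0, 0], [0, 0, 0], [0, 0, 0], [0, 0, 0], [0, 0, 0], [0, 0, 0], [0, 0, 0], [0, 0, 0]], "dr": [[0, 0, 0], [0, 0, 0], [0, 0, 0.11], [0, 0, 0.22], [0, 0, 0.33], [0, 0, 0.44], [0, 0, 0.55], [0, 0, 0.66], [0, 0, 0.77], [0, 0, 0.88], [0, 0, 1], [0, 0, 1], [0, 0, 1], [0, 0, 1], [0, 0, 1]], "fingers": [0.2, 0.2, 0.2, 0.2, 0.2, 0.2, 0.2, 0.2, 0.2, 0.2, 0.2, 0.2, -1, -1, -1], "newtons": 60}}

```text
time: 5.65
tcp_pos: [0.5156, 0.1981, 0.0679]
eef_rot: [-3.141, 0.0, 1.571]
force: [-0.9, 0.2, 0.4]
width: 0.0247
```

Request:
{"fn": "drive_tool", "kwargs": {"translation": [[0, 0, -0.08], [0, 0, -0.16], [0, 0, -0.24], [0, 0, -0.32], [0, 0, -0.32], [-0.1, 0, -0.32], [-0.25, 0, -0.32], [-0.4, 0.01, -0.32], [-0.55, 0.02, -0.32], [-0.7, 0.02, -0.32], [-0.8, 0.02, -0.32], [-0.8, 0.02, -0.32], [-0.8, 0.02, -0.32]], "dr": [[0, 0, 0], [0, 0, 0], [0, 0, 0], [0, 0, 0], [0, 0, 0], [0, 0, 0], [0, 0, 0], [0, 0, 0], [0, 0, 0], [0, 0, 0], [0, 0, 0], [0, 0, 0], [0, 0, 0]], "fingers": [-1, -1, -1, -1, -1, -1, -1, -1, -1, -1, -1, -1, -1]}}

```text
time: 7.28
tcp_pos: [0.5228, -0.1211, 0.1946]
eef_rot: [-3.139, -0.001, 1.57]
force: [0.1, -0.6, -2.3]
width: 0.0226
```

```bash
python3 - <<'E'
from h import *
G={}
gt=np.array([.5156,.1981,.113])
for c,d,hpx,cut in(('top',(197.94,191.3),(313.94,191.3),(308,185,320,198)),('scene',(286.7,155.3),(203.14,241.5),(197,234,210,248))):
    b=gt-back(c,d,.113)
    P=np.load(f'pics/{c}.npy');x0,y0,x1,y1=cut;k=cv2.resize(P[y0:y1,x0:x1],None,fx=8,fy=8,interpolation=cv2.INTER_CUBIC)
    sat=k[...,2]-k[...,0]
    n,l,st,ce=cv2.connectedComponentsWithStats((sat>.45*sat.max()).astype(np.uint8))
    for i in range(1,n):
        if st[i,4]>100:
            m=(l==i);w=np.where(m,sat,0);yy,xx=np.mgrid[:k.shape[0],:k.shape[1]]
            u=((xx*w).sum()/w.sum()+.5)/8-.5+x0;v=((yy*w).sum()/w.sum()+.5)/8-.5+y0
            print(c,'bias',b.round(4),'blob',round(u,2),round(v,2),st[i,2:5]/8,'hole z.09 corr',(back(c,(u,v),.090)+b).round(4))
s=robot.get_state();print(s['tcp_pos'],s['force'],s['width'],s['time'])
E
```

```text
top bias [ 0.001   0.0016 -0.    ] blob 313.91 191.17 [ 2.625  2.75  42.   ] hole z.09 corr [ 0.5271 -0.2437  0.09  ]
scene bias [ 0.0022 -0.0024 -0.    ] blob 198.25 235.05 [  4.5     4.125 102.875] hole z.09 corr [ 0.4981 -0.2371  0.09  ]
scene bias [ 0.0022 -0.0024 -0.    ] blob 203.29 241.7 [ 3.625  2.875 61.125] hole z.09 corr [ 0.5267 -0.2439  0.09  ]
[ 0.5228242  -0.12112543  0.1946094 ] [ 0.05835892 -0.6203659  -2.33162515] 0.022626934630855224 7.275
```

Request:
{"fn": "drive_tool", "kwargs": {"translation": [[-0.1, 0.005, 0], [-0.22, 0.01, 0], [-0.307, 0.01, 0], [-0.307, 0.01, 0.04], [-0.307, 0.01, 0.08], [-0.307, 0.01, 0.09], [-0.307, 0.01, 0.09], [-0.307, 0.01, 0.09]], "dr": [[0, 0, 0], [0, 0, 0], [0, 0, 0], [0, 0, 0], [0, 0, 0], [0, 0, 0], [0, 0, 0], [0, 0, 0]], "fingers": [-1, -1, -1, -1, -1, -1, -1, -1]}}

```text
time: 8.28
tcp_pos: [0.5275, -0.2444, 0.1606]
eef_rot: [3.141, 0.001, 1.57]
force: [-0.6, 0.2, -2.5]
width: 0.0226
```

```bash
python3 - <<'E'
from h import *
P=np.mean([optics.read_camera('scene').astype(float) for _ in range(4)],0)
cv2.imwrite('pics/d.png',cv2.resize(P[215:260,180:230],(600,540),interpolation=cv2.INTER_CUBIC).clip(0,255).astype(np.uint8))
s=robot.get_state();print(s['tcp_pos'],s['force'],s['width'],s['time'],proj('scene',(.5269-.0022,-.2438+.0024,.094)))
E
```

```text
[ 0.52727706 -0.24467961  0.1603066 ] [-0.43790374  0.55450247 -3.92943364] 0.022923717438100188 8.475 [203.19764921 241.07523082]
```

View pics/d.png

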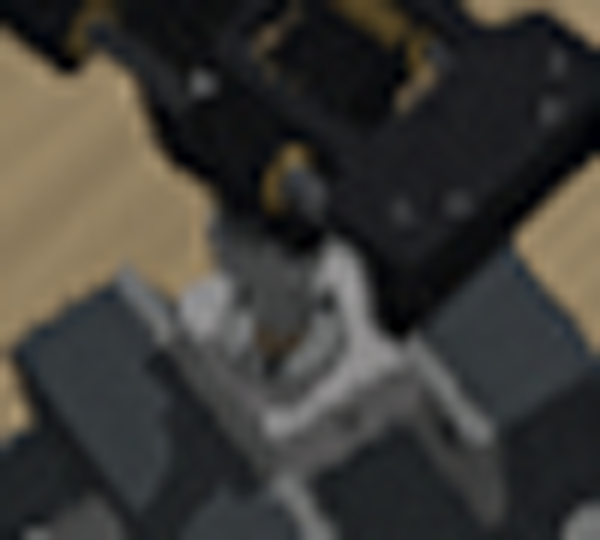

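Nose hovers about 5 mm over the cover, with the gold of the bush just visible at its tip (crop px (280,340)). Lowering gently.

Request:
{"fn": "drive_tool", "kwargs": {"translation": [[0.002, -0.001, 0.004], [0.002, -0.001, 0.008], [0.002, -0.001, 0.011], [0.002, -0.001, 0.013], [0.002, -0.001, 0.015], [0.002, -0.001, 0.016]], "dr": [[0, 0, 0], [0, 0, 0], [0, 0, 0], [0, 0, 0], [0, 0, 0], [0, 0, 0]], "fingers": [-1, -1, -1, -1, -1, -1]}}

```text
time: 9.22
tcp_pos: [0.527, -0.2441, 0.1549]
eef_rot: [3.14, 0.001, 1.57]
force: [-3.4, 0.9, 9.9]
width: 0.0226
```

Request:
{"fn": "drive_tool", "kwargs": {"translation": [[0.0018, 0, 0.0005], [0.0013, 0.0013, 0.0005], [0, 0.0018, 0.0005], [-0.0013, 0.0013, 0.0005], [-0.0018, 0, 0.0005], [-0.0013, -0.0013, 0.0005], [0, -0.0018, 0.0005], [0.0013, -0.0013, 0.0005], [0.0022, 0, 0.0005]], "dr": [[0, 0, 0], [0, 0, 0], [0, 0, 0], [0, 0, 0], [0, 0, 0], [0, 0, 0], [0, 0, 0], [0, 0, 0], [0, 0, 0]], "fingers": [-1, -1, -1, -1, -1, -1, -1, -1, -1]}}

```text
time: 10.35
tcp_pos: [0.527, -0.2436, 0.155]
eef_rot: [3.14, 0.002, 1.57]
force: [-4.2, -1.1, 10.1]
width: 0.0229
```

Request:
{"fn": "drive_tool", "kwargs": {"translation": [[0.0018, 0.0, 0], [0.0015, 0.0015, 0], [0.0006, 0.0028, 0], [-0.0007, 0.0037, 0], [-0.0022, 0.004, 0], [-0.0037, 0.0037, 0], [-0.005, 0.0028, 0], [-0.0059, 0.0015, 0], [-0.0062, 0, 0], [-0.0059, -0.0015, 0], [-0.005, -0.0028, 0], [-0.0037, -0.0037, 0], [-0.0022, -0.004, 0], [-0.0007, -0.0037, 0], [0.0006, -0.0028, 0], [0.0015, -0.0015, 0], [0.0022, 0, 0]], "dr": [[0, 0, 0], [0, 0, 0], [0, 0, 0], [0, 0, 0], [0, 0, 0], [0, 0, 0], [0, 0, 0], [0, 0, 0], [0, 0, 0], [0, 0, 0], [0, 0, 0], [0, 0, 0], [0, 0, 0], [0, 0, 0], [0, 0, 0], [0, 0, 0], [0, 0, 0]], "fingers": [-1, -1, -1, -1, -1, -1, -1, -1, -1, -1, -1, -1, -1, -1, -1, -1, -1]}}

```text
time: 12.48
tcp_pos: [0.5273, -0.2433, 0.1551]
eef_rot: [3.139, 0.004, 1.57]
force: [-2.8, -3.3, 8.6]
width: 0.0228
```

```bash
python3 - <<'E'
from h import *
o=[]
for c,u0,v0 in(('scene',195,234),('top',306,184)):
    P=np.load(f'pics/{c}.npy')[v0:v0+16,u0:u0+16]; k=cv2.resize(P,(400,400),interpolation=cv2.INTER_NEAREST)
    b={'top':(.001,.0016),'scene':(.0022,-.0024)}[c]
    for z,col in((.094,(0,255,0)),(.086,(255,0,255))):
      pts=[]
      for t in np.linspace(0,2*np.pi,40):
        q=proj(c,(.5269-b[0]+.0075*np.cos(t),-.2438-b[1]+.0075*np.sin(t),z));pts.append(((q-[u0,v0]+.5)*25))
      cv2.polylines(k,[np.int32(pts)],True,col,1)
    for d,col in(((.02,0),(0,0,255)),((0,.02),(255,0,0))):
      a=(proj(c,(.5269-b[0],-.2438-b[1],.094))-[u0,v0]+.5)*25;e=(proj(c,(.5269-b[0]+d[0],-.2438-b[1]+d[1],.094))-[u0,v0]+.5)*25
      cv2.line(k,tuple(int(i) for i in a),tuple(int(i) for i in e),col,1)
    o.append(k)
cv2.imwrite('pics/e.png',np.hstack(o).clip(0,255).astype(np.uint8))
E
```

```text
(no output)
```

View pics/e.png

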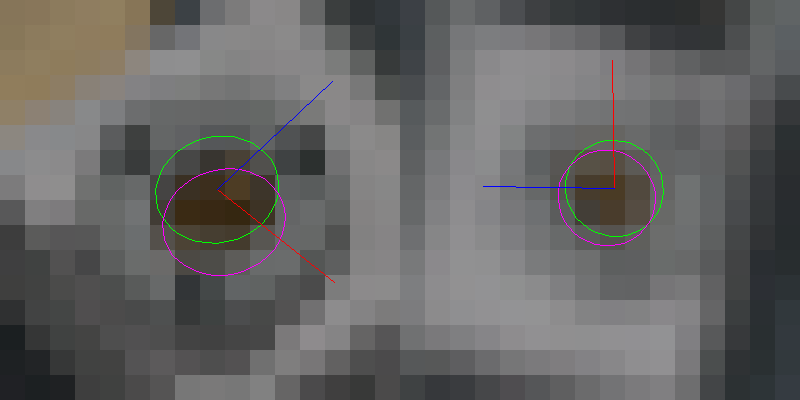

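Scene crop: dark hole centre at about crop px (213,200). Top crop: about (607,197). Both are within about 1.5 mm of the estimate, but in conflicting directions. I'll use the wrist moment to find which side the contact is on.

```bash
cat > fm.py <<'E'
from h import *
S=[]
for _ in range(6):
    optics.read_camera('top');S.append(robot.get_state())
for k in('tcp_pos','eef_rot','force','moment'):
    a=np.array([s[k] for s in S]);print(k,a.mean(0).round(4),a.std(0).round(4))
print(S[-1]['time'])
E
python3 fm.py
```

```text
tcp_pos [ 0.5273 -0.2433  0.1551] [0. 0. 0.]
eef_rot [3.1389 0.0038 1.5694] [0.0001 0.     0.    ]
force [-2.195  -2.1058  8.805 ] [0.546  0.4927 0.2379]
moment [-0.5773  0.4869 -0.013 ] [0.0266 0.0191 0.0247]
12.775
```

Request:
{"fn": "drive_tool", "kwargs": {"translation": [[-0.0022, 0, -0.006], [-0.0022, 0, -0.008], [-0.0022, 0, -0.008]], "dr": [[0, 0, 0], [0, 0, 0], [0, 0, 0]], "fingers": [-1, -1, -1]}}

```text
time: 13.15
tcp_pos: [0.5267, -0.2428, 0.1562]
eef_rot: [-3.141, -0.001, 1.57]
force: [-0.4, 0.1, -3.3]
width: 0.0228
```

```bash
python3 fm.py
```

```text
tcp_pos [ 0.5267 -0.2429  0.1563] [0.     0.     0.0001]
eef_rot [-3.1412e+00 -4.0000e-04  1.5697e+00] [0.0001 0.0001 0.    ]
force [-0.2248  0.2123 -2.8656] [0.1425 0.4463 0.1783]
moment [-0.0736  0.0869  0.0064] [0.0314 0.0307 0.0218]
13.45
```

Lateral compliance is about 2 N/mm, so at 12 N of contact the sliding lagged by more than 1 mm. I'll repeat with lighter contact (about 4 N).

Request:
{"fn": "drive_tool", "kwargs": {"translation": [[0, 0, 0.003], [0, 0, 0.0047], [-0.0003, 0.0011, 0.0047], [-0.0011, 0.0019, 0.0047], [-0.0022, 0.0022, 0.0047], [-0.0033, 0.0019, 0.0047], [-0.0041, 0.0011, 0.0047], [-0.0044, 0, 0.0047], [-0.0041, -0.0011, 0.0047], [-0.0033, -0.0019, 0.0047], [-0.0022, -0.0022, 0.0047], [-0.0011, -0.0019, 0.0047], [-0.0003, -0.0011, 0.0047], [0, 0, 0.0047], [0.0008, 0.0008, 0.0047]], "dr": [[0, 0, 0], [0, 0, 0], [0, 0, 0], [0, 0, 0], [0, 0, 0], [0, 0, 0], [0, 0, 0], [0, 0, 0], [0, 0, 0], [0, 0, 0], [0, 0, 0], [0, 0, 0], [0, 0, 0], [0, 0, 0], [0, 0, 0]], "fingers": [-1, -1, -1, -1, -1, -1, -1, -1, -1, -1, -1, -1, -1, -1, -1]}}

```text
time: 15.32
tcp_pos: [0.5271, -0.2435, 0.1552]
eef_rot: [3.141, 0.002, 1.569]
force: [-1.2, -1.4, 5.6]
width: 0.0231
```

Request:
{"fn": "drive_tool", "kwargs": {"translation": [[-0.0008, -0.0008, -0.0014], [-0.0014, 0.0008, -0.0014], [-0.003, 0.0014, -0.0014], [-0.0046, 0.0008, -0.0014], [-0.0052, -0.0008, -0.0014], [-0.0046, -0.0024, -0.0014], [-0.003, -0.003, -0.0014], [-0.0014, -0.0024, -0.0014], [-0.0008, -0.0008, -0.0014], [0.0012, -0.0008, -0.0014], [0.0009, 0.0008, -0.0014], [0, 0.0022, -0.0014], [-0.0014, 0.0031, -0.0014], [-0.003, 0.0034, -0.0014], [-0.0046, 0.0031, -0.0014], [-0.006, 0.0022, -0.0014], [-0.0069, 0.0008, -0.0014], [-0.0072, -0.0008, -0.0014]], "dr": [[0, 0, 0], [0, 0, 0], [0, 0, 0], [0, 0, 0], [0, 0, 0], [0, 0, 0], [0, 0, 0], [0, 0, 0], [0, 0, 0], [0, 0, 0], [0, 0, 0], [0, 0, 0], [0, 0, 0], [0, 0, 0], [0, 0, 0], [0, 0, 0], [0, 0, 0], [0, 0, 0]], "fingers": [-1, -1, -1, -1, -1, -1, -1, -1, -1, -1, -1, -1, -1, -1, -1, -1, -1, -1]}}

```text
time: 17.58
tcp_pos: [0.5268, -0.244, 0.1552]
eef_rot: [-3.142, -0.003, 1.57]
force: [0.5, 3.4, 5.1]
width: 0.0228
```

Request:
{"fn": "drive_tool", "kwargs": {"translation": [[0.002, 0, 0], [0.0037, 0, 0], [0.0037, 0, 0.002], [0.0037, 0, 0.004], [0.0037, 0, 0.005]], "dr": [[0, 0, 0], [0, 0, 0], [0, 0, 0], [0, 0, 0], [0, 0, 0]], "fingers": [-1, -1, -1, -1, -1]}}

```text
time: 18.2
tcp_pos: [0.527, -0.2437, 0.1548]
eef_rot: [3.14, 0.0, 1.57]
force: [-2.8, 1.9, 16.7]
width: 0.0227
```

```bash
python3 fm.py; python3 -c "
from h import *
s=robot.get_state();print(s['q'])"
```

```text
tcp_pos [ 0.527  -0.2437  0.1548] [0. 0. 0.]
eef_rot [3.1401e+00 1.0000e-04 1.5698e+00] [0.0001 0.     0.    ]
force [-2.3427  1.9989 15.3977] [0.2926 0.1922 0.3995]
moment [0.4754 0.5348 0.0036] [0.0238 0.0202 0.0161]
18.5
[-6.37261605e-01  5.03892573e-01  1.34571387e+00  8.74192101e-04
  1.29072774e+00 -6.36463471e-01]
```

```bash
sed -i 's/range(6)/range(10)/' fm.py; python3 fm.py
```

```text
tcp_pos [ 0.527  -0.2437  0.1548] [0. 0. 0.]
eef_rot [3.1401e+00 1.0000e-04 1.5698e+00] [0. 0. 0.]
force [-2.4314  2.0494 15.3909] [0.3112 0.563  0.4654]
moment [0.4641 0.5175 0.014 ] [0.0177 0.0197 0.0255]
19.0
```

Request:
{"fn": "drive_tool", "kwargs": {"translation": [[0.003, 0.003, 0], [0.003, 0.003, 0]], "dr": [[0, 0, 0], [0, 0, 0]], "fingers": [-1, -1]}}

```text
time: 19.25
tcp_pos: [0.5275, -0.2431, 0.1548]
eef_rot: [-3.141, 0.001, 1.57]
force: [-5.4, -1.5, 16.5]
width: 0.0227
```

```bash
python3 fm.py
```

```text
tcp_pos [ 0.5275 -0.2431  0.1548] [0. 0. 0.]
eef_rot [-3.1413e+00  1.4000e-03  1.5697e+00] [0. 0. 0.]
force [-6.1264 -0.9188 16.3122] [0.5308 0.38   0.342 ]
moment [-0.1761  1.3117  0.0165] [0.0216 0.0373 0.0093]
19.75
```

Request:
{"fn": "drive_tool", "kwargs": {"translation": [[-0.006, -0.006, 0], [-0.006, -0.006, 0]], "dr": [[0, 0, 0], [0, 0, 0]], "fingers": [-1, -1]}}

```text
time: 20.0
tcp_pos: [0.5262, -0.2446, 0.1546]
eef_rot: [3.139, -0.001, 1.57]
force: [0.1, 2.5, 11.2]
width: 0.0227
```

```bash
python3 fm.py
```

```text
tcp_pos [ 0.5262 -0.2446  0.1545] [0. 0. 0.]
eef_rot [ 3.1393e+00 -5.0000e-04  1.5698e+00] [0.0001 0.     0.    ]
force [ 0.3617  2.594  12.482 ] [0.4725 0.6359 0.3551]
moment [ 0.5865 -0.1059 -0.0036] [0.0401 0.027  0.0327]
20.5
```

Moment analysis: lever h is about 0.21 m and the contact centroid sits at about (+2,+8) mm from the nose axis. So the hole centre lies toward -y, and slightly -x. Sliding that way.

Request:
{"fn": "drive_tool", "kwargs": {"translation": [[-0.0012, -0.0004, -0.001], [-0.0024, -0.0008, -0.001], [-0.0036, -0.0012, -0.001], [-0.0048, -0.0016, -0.001], [-0.0048, -0.0016, -0.001]], "dr": [[0, 0, 0], [0, 0, 0], [0, 0, 0], [0, 0, 0], [0, 0, 0]], "fingers": [-1, -1, -1, -1, -1]}}

```text
time: 21.12
tcp_pos: [0.5246, -0.2464, 0.1528]
eef_rot: [-3.14, -0.002, 1.57]
force: [0.6, 3.1, -3.7]
width: 0.0231
```

```bash
python3 fm.py
```

```text
tcp_pos [ 0.5247 -0.2467  0.1531] [0.     0.0001 0.0002]
eef_rot [-3.1405e+00 -1.5000e-03  1.5697e+00] [0.0002 0.0004 0.    ]
force [ 1.0975  4.4187 -4.7425] [0.5792 0.462  0.5286]
moment [ 0.975  -0.1485  0.006 ] [0.132  0.0259 0.0271]
21.625
```

In the hole: z has dropped 2.5 mm and vertical support is gone. Relaxing sideways and descending toward the bush.

Request:
{"fn": "drive_tool", "kwargs": {"translation": [[0.002, 0.001, 0], [0.003, 0.001, 0.002], [0.003, 0.001, 0.005], [0.003, 0.001, 0.009], [0.003, 0.001, 0.013], [0.003, 0.001, 0.0175], [0.003, 0.001, 0.0175]], "dr": [[0, 0, 0], [0, 0, 0], [0, 0, 0], [0, 0, 0], [0, 0, 0], [0, 0, 0], [0, 0, 0]], "fingers": [-1, -1, -1, -1, -1, -1, -1]}}

```text
time: 22.5
tcp_pos: [0.5253, -0.246, 0.1462]
eef_rot: [-3.141, -0.0, 1.57]
force: [-0.6, 2.4, -3.9]
width: 0.0228
```

Request:
{"fn": "drive_tool", "kwargs": {"translation": [[0.0015, 0, 0.005], [0.0015, 0, 0.01], [0.0015, 0, 0.015], [0.0015, 0, 0.02], [0.0015, 0, 0.025], [0.0015, 0, 0.03], [0.0015, 0, 0.035], [0.0015, 0, 0.04]], "dr": [[0, 0, 0], [0, 0, 0], [0, 0, 0], [0, 0, 0], [0, 0, 0], [0, 0, 0], [0, 0, 0], [0, 0, 0]], "fingers": [-1, -1, -1, -1, -1, -1, -1, -1]}}

```text
time: 23.5
tcp_pos: [0.5255, -0.2457, 0.1315]
eef_rot: [3.141, 0.001, 1.57]
force: [-2.0, 1.6, 5.8]
width: 0.0228
```

Request:
{"fn": "drive_tool", "kwargs": {"translation": [[0.0007, 0.0005, 0.005], [0.0007, 0.0005, 0.01], [0.0007, 0.0005, 0.015], [0.0007, 0.0005, 0.02], [0.0007, 0.0005, 0.0235], [0.0007, 0.0005, 0.0235]], "dr": [[0, 0, 0], [0, 0, 0], [0, 0, 0], [0, 0, 0], [0, 0, 0], [0, 0, 0]], "fingers": [-1, -1, -1, -1, -1, -1]}}

```text
time: 24.25
tcp_pos: [0.5255, -0.245, 0.1206]
eef_rot: [-3.141, -0.001, 1.57]
force: [1.0, -0.2, -2.4]
width: 0.0225
```

Request:
{"fn": "drive_tool", "kwargs": {"translation": [[0, 0, 0.002], [0, 0, 0.004], [0, 0, 0.005], [0, 0, 0.005]], "dr": [[0, 0, 0], [0, 0, 0], [0, 0, 0], [0, 0, 0]], "fingers": [-1, -1, -1, -1]}}

```text
time: 24.75
tcp_pos: [0.5256, -0.2451, 0.1192]
eef_rot: [-3.142, -0.0, 1.57]
force: [-0.5, -0.6, -2.7]
width: 0.0228
```

Request:
{"fn": "drive_tool", "kwargs": {"translation": [[0, 0, 0.001], [0, 0, 0.002], [0, 0, 0.003], [0, 0, 0.004], [0, 0, 0.004]], "dr": [[0, 0, 0], [0, 0, 0], [0, 0, 0], [0, 0, 0], [0, 0, 0]], "fingers": [-1, -1, -1, -1, -1]}}

```text
time: 25.38
tcp_pos: [0.5256, -0.2451, 0.1177]
eef_rot: [3.142, 0.0, 1.57]
force: [-0.1, -0.3, -2.0]
width: 0.0226
```

Request:
{"fn": "drive_tool", "kwargs": {"translation": [[0, 0, 0.001], [0, 0, 0.0018], [0, 0, 0.0018]], "dr": [[0, 0, 0], [0, 0, 0], [0, 0, 0]], "fingers": [-1, -1, -1]}}

```text
time: 25.75
tcp_pos: [0.5256, -0.2452, 0.1175]
eef_rot: [3.141, 0.001, 1.57]
force: [-2.1, 1.6, 6.0]
width: 0.0233
```

Collar touched at about 9 N, so the push is complete. Withdrawing straight up.

Request:
{"fn": "drive_tool", "kwargs": {"translation": [[0, 0, -0.005], [0, 0, -0.03], [0, 0, -0.06], [0, 0, -0.1], [0, 0, -0.15], [0, 0, -0.2], [0, 0, -0.2], [0.15, 0, -0.2], [0.3, 0, -0.2], [0.3, 0, -0.2]], "dr": [[0, 0, 0], [0, 0, 0], [0, 0, 0], [0, 0, 0], [0, 0, 0], [0, 0, 0], [0, 0, 0], [0, 0, 0], [0, 0, 0], [0, 0, 0]], "fingers": [-1, -1, -1, -1, -1, -1, -1, -1, -1, -1]}}

```text
time: 27.0
tcp_pos: [0.5251, -0.1215, 0.1965]
eef_rot: [-3.14, -0.001, 1.574]
force: [-0.0, -0.0, -2.7]
width: 0.023
```

```bash
python3 - <<'E'
from h import *
a=np.mean([optics.read_camera('scene').astype(float) for _ in range(3)],0);b=np.mean([optics.read_camera('top').astype(float) for _ in range(3)],0)
f=lambda k:cv2.resize(k,(400,400),interpolation=cv2.INTER_CUBIC)
cv2.imwrite('pics/f.png',np.hstack([f(a[205:265,175:235]),f(b[176:208,298:330])]).clip(0,255).astype(np.uint8))
s=robot.get_state();print(s['tcp_pos'],s['force'],s['width'],s['time'])
E
```

```text
[ 0.52565518 -0.12616036  0.19657715] [-0.33358986 -0.29035078 -3.02092498] 0.02311623896374011 27.3
```

View pics/f.png

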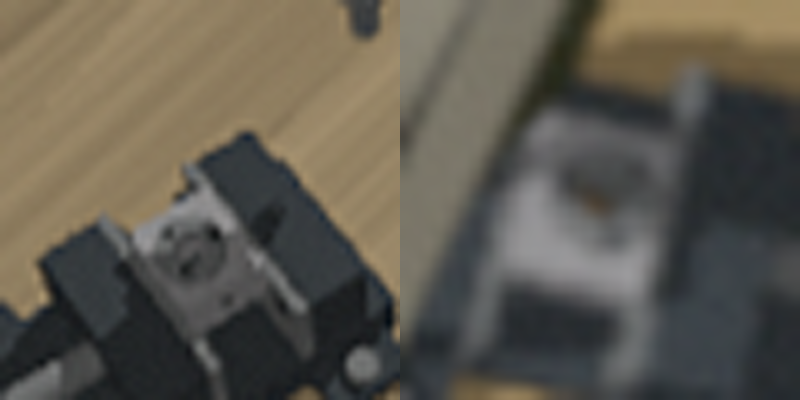

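Hole now reads dark at scene crop px (187,252), with only a speck of bronze deep down in the top crop at (595,200): the bush is gone from the bore. Returning to the rack.

Request:
{"fn": "drive_tool", "kwargs": {"translation": [[0.15, -0.01, 0], [0.3, -0.02, 0], [0.45, -0.025, 0], [0.6, -0.025, 0], [0.75, -0.025, 0], [0.811, -0.025, 0], [0.811, -0.025, 0], [0.811, -0.025, 0], [0.811, -0.025, 0.08], [0.811, -0.025, 0.16], [0.811, -0.025, 0.2], [0.811, -0.025, 0.2], [0.811, -0.025, 0.2]], "dr": [[0, 0, 0], [0, 0, 0], [0, 0, 0], [0, 0, 0], [0, 0, 0], [0, 0, 0], [0, 0, 0], [0, 0, 0], [0, 0, 0], [0, 0, 0], [0, 0, 0], [0, 0, 0], [0, 0, 0]], "fingers": [-1, -1, -1, -1, -1, -1, -1, -1, -1, -1, -1, -1, -1]}}

```text
time: 28.92
tcp_pos: [0.5168, 0.1986, 0.1178]
eef_rot: [3.14, -0.0, 1.568]
force: [-0.2, -0.1, -2.5]
width: 0.0227
```

Request:
{"fn": "drive_tool", "kwargs": {"translation": [[-0.001, -0.003, 0.01], [-0.001, -0.003, 0.025], [-0.001, -0.003, 0.04], [-0.001, -0.003, 0.06], [-0.001, -0.003, 0.08], [-0.001, -0.003, 0.1], [-0.001, -0.003, 0.115], [-0.001, -0.003, 0.12], [-0.001, -0.003, 0.12]], "dr": [[0, 0, 0], [0, 0, 0], [0, 0, 0], [0, 0, 0], [0, 0, 0], [0, 0, 0], [0, 0, 0], [0, 0, 0], [0, 0, 0]], "fingers": [-1, -1, -1, -1, -1, -1, -1, -1, -1]}}

```text
time: 30.05
tcp_pos: [0.515, 0.199, 0.069]
eef_rot: [3.141, -0.0, 1.57]
force: [-0.6, -0.6, -2.2]
width: 0.0225
```

Nearly seated (expected at about 0.0685). Touch down gently, release, and lift.

Request:
{"fn": "drive_tool", "kwargs": {"translation": [[0, 0, 0.001], [0, 0, 0.002], [0, 0, 0.003], [0, 0, 0.003]], "dr": [[0, 0, 0], [0, 0, 0], [0, 0, 0], [0, 0, 0]], "fingers": [-1, -1, -1, -1]}}

```text
time: 30.55
tcp_pos: [0.5151, 0.199, 0.0686]
eef_rot: [3.14, -0.0, 1.57]
force: [-1.9, 0.2, 7.3]
width: 0.0231
```

Request:
{"fn": "drive_tool", "kwargs": {"translation": [[0, 0, -0.001], [0, 0, -0.001], [0, 0, -0.001], [0, 0, -0.05], [0, 0, -0.15], [0, 0, -0.25], [0, 0, -0.35], [0, 0, -0.45], [0, -0.2, -0.45], [0, -0.4, -0.45], [0, -0.4, -0.45], [0, -0.4, -0.45]], "dr": [[0, 0, 0], [0, 0, 0], [0, 0, 0], [0, 0, 0], [0, 0, 0], [0, 0, 0], [0, 0, 0], [0, 0, 0], [0, 0, 0], [0, 0, 0], [0, 0, 0], [0, 0, 0]], "fingers": [0.2, 0.2, 0.2, 0.2, 0.2, 0.2, 0.2, 0.2, 0.2, 0.2, 0.2, 0.2]}}

```text
time: 32.05
tcp_pos: [0.3532, 0.1992, 0.2482]
eef_rot: [3.141, -0.0, 1.571]
force: [1.4, -0.1, 0.3]
width: 0.0528
```

```bash
python3 - <<'E'
from h import *
a=optics.read_camera('scene');b=optics.read_camera('top')
f=lambda k:cv2.resize(k,(400,400),interpolation=cv2.INTER_CUBIC)
cv2.imwrite('pics/g.png',np.vstack([np.hstack([f(a[135:195,257:317]),f(b[165:215,173:223])])]).astype(np.uint8))
cv2.imwrite('pics/g2.png',f(b[180:204,302:326]))
s=robot.get_state();print(s['tcp_pos'],s['force'],s['width'],s['time'])
E
```

```text
[0.35557491 0.1991605  0.24797832] [ 0.26147802  0.16013688 -0.45776901] 0.052891120462609166 32.15
```

View pics/g.png

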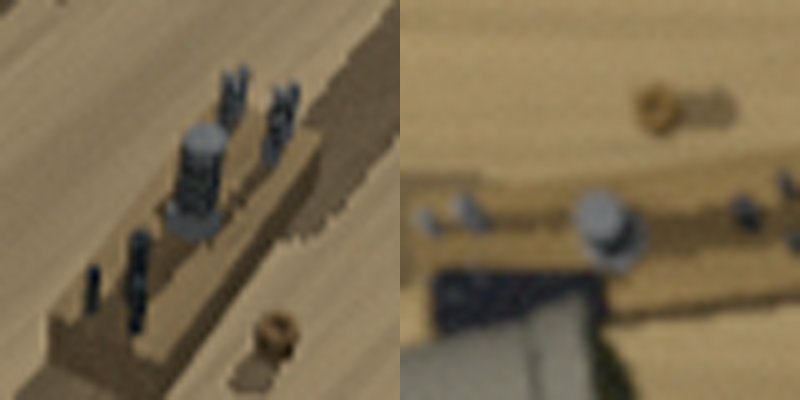

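View pics/g2.png

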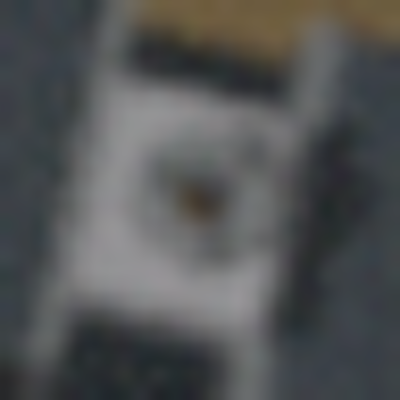

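Drift stands upright with its collar on the rack (scene crop (200,180)). The new bush is untouched (278,335). The cover hole shows only a dim speck of bronze deep down (195,200). The arm is clear, so I'm handing in.

```bash
python3 -c "
from rig import robot
print(robot.hand_in())"
```

```text
the job is handed in; nothing more can be done
None
```

The worn bush is pressed out, the drift is back in its rack hole, and the job was handed in at about 32 s of the 72 s allowed.

- **Finding the hole:** My camera estimate was about 3 mm off. The first light spirals also missed, because the nose stuck on the cover and lagged behind the arm. The wrist moment showed the hole lay toward -y, and the nose dropped in there. The highest contact force I read on the cover was about 19 N, against the 30 N limit.
- **Pressing:** The bush slid at about 9 N. The load vanished about 3 mm before the collar landed. The collar touched at about 9 N and I backed off.
- **Returning the drift:** It seated at the same height it was taken from, with about a 10 N touch, before I let go.

**Last checks:** The pictures show the drift upright with its collar on the rack. The new bush and the drills and punches in the rack had not moved. I did not check the other bench items again at the end, but the arm went nowhere near them. The bush itself cannot be seen lying on the vise bed. That it dropped free is inferred from the load vanishing, the collar landing, and the hole now being dark with only a faint bronze glint deep inside. Force readings come only at the end of each move or while holding still, so a brief higher peak in between cannot be ruled out.

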